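# Index an axle stub to zero and hold a spread circlip at its groove

## Robot

A 6-joint arm with a two-finger parallel gripper is mounted at the origin on a cart in front of the work surface, level with it; the furniture and walls round the work are solid. World frame = base frame: x ahead of the robot, y to its left, z up, the work surface at z = 0. Lengths are in mm, angles in degrees, forces in N, time in s.
With the tool pointing down it reaches from about 225 to 875 mm from the base axis. Payload 3.4 kg.
Tool frame: the origin (TCP) lies midway between the tips of the shut fingers; the grasp point (between the pads) lies 19 mm behind it (env.grip_point_offset is the z of the grasp point in the tool frame, in mm); z points along the fingers, y is the line along which they close (so a half turn about z gives the same grasp; the last joint's range is limited). The gripper opens to 85 mm and grips with 20 to 120 N. Pads are 22 mm wide; open, the fingers measure 114 mm over their backs; the gripper's body (76 mm by 85 mm) begins 54 mm behind the grasp point. The pads swing forward as they close: fully open they stand 13 mm farther back than shut.
Start: joints at [-73.224, 15.808, 86.224, -0, 77.962, -6.933], TCP at [231.205, -526.504, 231.328] pointing down, gripper open.
Joint ranges: [-165.64, 165.64], [-43.16, 119.46], [12.63, 154.43], [-67.54, 247.53], [6.08, 155.33], [-154.97, 154.97]. Speed limits (degrees/s): [147.25, 147.25, 180, 180, 180, 180].

## Interface

Orientations are given as [roll, pitch, yaw] about the fixed x, y, z axes, in that order (R = Rz(yaw) Ry(pitch) Rx(roll)).
In Python, from cell import env gives the robot as it stands. The module is installed in compiled form; this text tells all that it offers.
- The arm moves only by the tool servo_tool, never from a script. Its arguments are lists of equal length, an entry for each row: "xyz": the shift along the tool's x, y, z in mm, a list of three; "roll": the turn about the tool's z in degrees. A call has exactly 8 rows; each row shifts and turns the commanded pose from where the row before left it, along the tool's axes as they then stand; what a row does not reach is not made up. A row lasts 1/12 s, in which the tool goes at most 41.7 mm and 7.16 degrees, less where a joint would pass 70% of its speed; a pose out of reach is approached as far as the arm can. A call with a gripper value outside its range is refused whole. "fingers" is the gripper's target within -1 to 1 (shut at 1, half-way at 0, fully open at -1), set as the call begins (left out, the last holds). The fingers move at their own pace and stop on an object; the grip force is fixed at half the most. Time passes only in rows, so rows that do not move let the fingers close, or fill a call up. It gives the time, the measured TCP pose, the force, the opening and the grip force at its end, in the units of the state.
- env.get_obs(): the state, without advancing time (a new reading comes with each control period).
- env.get_image(name): name is "side" or "top"; returns a dict with "pixels" (400x640x3 uint8, red, green, blue), "fx", "fy", "cx", "cy" (pixels), "k1" (the pictures are not rectified: a ray, as slopes to the right and down, at radius r is drawn at 1 + k1 r^2 times it, then the intrinsics apply), "R" (3x3) and "t" (3): a world point X has camera coordinates R X + t. Camera axes: x right, y down, z forward; pixel columns grow to the right and rows downward; lengths in mm; the calibration is good to about 2 mm. A picture is of the moment at which its call begins. There is no depth.
- env.job_done(): hands the job in; it is judged then, once.
Trained networks look in a picture, given as the dict that the camera call returned (one of the last four; its "shot" number tells which), for a name from the list of things; names that differ only in an ending like _2 or _b are one class to them, and where a whole thing is asked for, a point or a joint stands for the part that bears it (a point fixed in the world has none). Each returns a list of dicts, best first, with "conf" (0 to 1); they miss things now and then, are a little off and sometimes report something else, mostly with a low value. They report only what shows in the picture. A call takes as long as a camera call. They do not tell look-alikes from the thing itself.
- env.boxes_of(thing, picture): "centre" ([x, y, z] in mm, in world coordinates, good to about 4 mm: the middle of the surface that is visible of it).
The state is a dict: "clock": time; "joints": joint angles; "joint_vel": joint speeds; "joint_torque": joint torques, N m; "tool_pos": TCP position; "tcp_rot": TCP orientation; "force": force on the tool from outside, world axes, zero at the start; "wrist_torque": the same for the moment, N m; "opening": finger opening in mm; "gripper_force": force on a finger pad.
Only numpy, scipy, OpenCV 4.12 (cv2) and the standard library are available. Lean on these libraries where they do the work, as an engineer would, in place of code of your own. Each camera call takes 0.05 s, during which the arm holds its last target. There are 200 camera calls.

## Task

First turn the steel axle stub in the blue indexing head until its yellow pointer reads zero on the red mark, and let go of it. Then pick up the red-handled circlip pliers by both handles, squeeze them so that the ring on their tips is fully spread, and slide the ring down over the axle, its opening over the brass key, until it is level with the groove. Finish there still holding the pliers squeezed, with the ring level and hanging clear of the axle; do not force the ring and leave the other things alone.

Things in the scene. Friction and masses are not known exactly. Their poses are not given: they have to be found in the camera images.
- axle (a joint): turn of the axle stub (rad): 0 when its pointer and brass key stand at the head's red zero line; positive is counterclockwise from above. Starts at 0.55 to 1.2. About 0.1 N m of friction; stays where it is left; needs gripping and turning by its plain top
- axle_top (a point): centre of the axle's flat top face, 115 mm above the table, on its vertical axis; axes of the head: -x points to the red zero line, z up. Round steel axle, 34 mm diameter, 3 mm chamfer at the top; its top 25 mm (90 to 115 mm up) is plain and free to grip all round
- groove (a point): centre of the axle's groove, on its axis, 72 mm above the table; groove 12 mm wide (66 to 78 mm up), 29 mm diameter. Axes of the head: -x points to the red zero line
- key (a point): outer face of the axle's brass key, 23 mm from the axis, 76.5 mm up; key 8 mm wide, 63 to 90 mm above the table, over the yellow pointer; its -x points outwards. It must pass through the ring's opening: at zero the key faces the head's -x, so the pliers come from that side, their x along the head's x
- handles (a point): grip point midway between the pliers' two red handles, 13 mm above the table; x points along the pliers from handles to ring, z up. Handles 26 mm high, 11 mm wide, from 59 mm behind to 23 mm ahead of this point; over both 56 mm wide here when relaxed (75 at the rear ends), 40 mm when fully squeezed, then parallel and at a stop
- ring_center (a point): centre of the spread ring at half its height, 139.4 mm ahead (+x) of the handles point, level with it. Brass ring 4 mm thick, fixed on the pliers' tips. Spread: 42 mm inside (4 mm clear of the axle all round), 51 outside, its opening towards the handles 24 mm wide. Relaxed: about 33 mm inside, does not pass the axle
- lever_l (a joint): squeeze of the pliers: angle of each lever (rad), 0 relaxed, 0.16 at the stop with the ring fully spread (the stop yields a little: 0.18 under a 60 N grip); both levers move alike. Takes about 3 N on the handles at first, 11 N at the stop; springs back when released
- pliers: pivot of the pliers with all they carry, lying flat on the table at the start; origin under the pivot, 52 mm ahead of the handles point, same axes; pivot boss 26 mm high, 19 mm diameter. In all about 0.28 kg, centre of mass about 13 mm ahead of the handles point
- head: blue indexing head, fixed, 110 x 110 x 28 mm; origin on the axle's axis at table height, -x points to the red zero line. On it a graduated disc (92 mm diameter, top 36 mm up), the axle's flange with the yellow pointer (64 mm diameter, top 44 mm up) and collar (44 mm diameter, top 52 mm up)
- big_bolt: bystander: rusty bolt, 97 mm long; leave alone
- padlock: bystander: brass-coloured padlock lying flat, 70 x 40 x 16 mm; leave alone
- sand_block: bystander: tan cork sanding block, 54 x 94 x 27 mm; leave alone
- tool_chest: fixed wooden tool chest on the left of the table, lid open: about 190 x 320 mm, box 105 mm high, open lid rising to about 250 mm; keep clear of it with arm and gripper
There are look-alikes about, which are no part of the job. Of the things that look like the pliers, the larger one is meant.

How it is judged:
By the outcome, as a careful person would: the job done as asked, in the order asked, and still so for the second after the job is handed in, while the arm keeps its last pose, push and grip.
It also fails if it takes over 54 s, if anything falls off the work surface, if the arm or the gripper's body presses on something with over 40 N, if the wrist force passes 120 N, or if a joint passes its speed limit or range.

## Working session

There is one attempt and no reset: what is moved stays moved. The work goes in short steps, Python scripts to look and compute and a tool call to move; the robot and the scene stay as the last step left them, time stands still between calls to the robot, and variables do not carry over. Pictures are saved under pics/ and viewed, at most 10 in all, crops included, and the job is handed in when it is done.

Besides the shell and the picture viewer there is one more tool, called after "Call:" as name(argument=value, ...) on one line, values as JSON. servo_tool: Moves the arm, as the interface text tells. Its arguments: {"type":"object","properties":{"xyz":{"type":"array"},"roll":{"type":"array"},"fingers":{"type":"number"}},"required":["xyz","roll"]}

```bash
mkdir -p pics; cat > h.py <<'E'
import numpy as np, cv2
from cell import env
def shot(n,f=None):
    p=env.get_image(n)
    if f: cv2.imwrite('pics/'+f,cv2.cvtColor(np.asarray(p['pixels']),cv2.COLOR_RGB2BGR))
    return p
def ray(p,u,v):
    x=np.array([(u-p['cx'])/p['fx'],(v-p['cy'])/p['fy']]);d=x.copy()
    for _ in range(20): d=x/(1+p['k1']*(d@d))
    R=np.array(p['R']);return -R.T@np.array(p['t']),R.T@np.r_[d,1]
def atz(p,u,v,z):
    o,d=ray(p,u,v);return o+d*(z-o[2])/d[2]
def proj(p,X):
    c=np.array(p['R'])@np.array(X,float)+np.array(p['t']);s=c[:2]/c[2];s=s*(1+p['k1']*(s@s))
    return s[0]*p['fx']+p['cx'],s[1]*p['fy']+p['cy']
E
python3 - <<'E'
from h import *
for n in('top','side'):
    p=shot(n,n+'1.png')
    for t in('head','axle_top','key','pliers','handles','ring_center'):
        for b in env.boxes_of(t,p)[:3]:
            c=b['centre'];print(n,t,np.round(c),round(b['conf'],2),np.round(proj(p,c)))
o=env.get_obs();print(o)
E
```

```text
top head [623. 111.  37.] 0.91 [329. 153.]
top head [ 473. -257.   18.] 0.73 [456. 204.]
top axle_top [621. 110.  34.] 0.7 [330. 154.]
top key [622. 108.  51.] 0.77 [330. 153.]
top pliers [450. -51.  14.] 0.77 [385. 213.]
top pliers [ 475. -256.   17.] 0.72 [455. 203.]
top handles [448. -52.  13.] 0.6 [385. 213.]
top handles [ 472. -252.   16.] 0.55 [454. 204.]
top ring_center [452. -55.  19.] 0.74 [387. 212.]
top ring_center [ 473. -256.   18.] 0.67 [455. 204.]
side head [613. 126.  34.] 0.62 [275. 210.]
side axle_top [617. 128.  31.] 0.78 [274. 211.]
side key [620. 122.  65.] 0.66 [273. 200.]
side key [ 447. -237.   16.] 0.5 [361. 187.]
side pliers [469. -35.  14.] 0.82 [337. 205.]
side pliers [ 449. -248.   18.] 0.77 [361. 186.]
side handles [ 447. -240.   16.] 0.61 [361. 187.]
side handles [461. -31.  18.] 0.57 [338. 205.]
side ring_center [466. -33.  13.] 0.54 [337. 206.]
{'clock': 0.7, 'joints': array([-7.32253134e+01,  1.58067155e+01,  8.62237966e+01, -6.96766048e-04,
        7.79610194e+01, -6.93207241e+00]), 'joint_vel': array([ 0.01771803, -0.00858035, -0.00381453, -0.06431932,  0.08220576,
       -0.01138424]), 'joint_torque': array([-9.51408547e-04, -4.16504788e+01, -2.46054500e+01,  1.87965898e-04,
        2.29175012e-04,  1.11809459e-05]), 'tool_pos': array([ 231.1926307 , -526.52253492,  231.3442046 ]), 'tcp_rot': array([1.79991676e+02, 1.69856680e-03, 2.37069041e+01]), 'force': array([-0.16201115,  0.32682462,  0.29133181]), 'wrist_torque': array([ 0.04132962,  0.01420748, -0.03611257]), 'gripper_force': 0.0, 'opening': 85.45526629545887}
```

```bash
python3 - <<'E'
import cv2
a=cv2.imread('pics/top1.png')
cv2.imwrite('pics/c1.png',cv2.resize(a[100:270,270:497],None,fx=3.5,fy=3.5,interpolation=cv2.INTER_CUBIC))
E
```

```text
(no output)
```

View pics/c1.png

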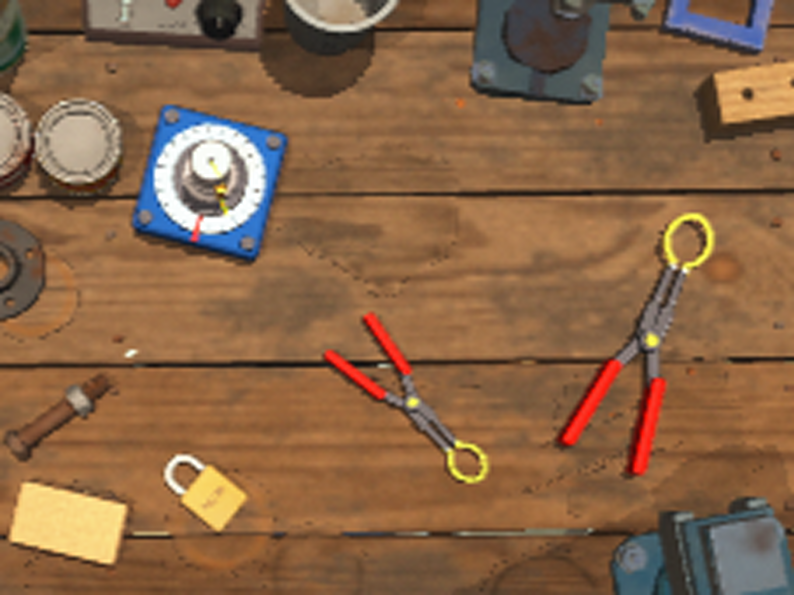

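View pics/side1.png

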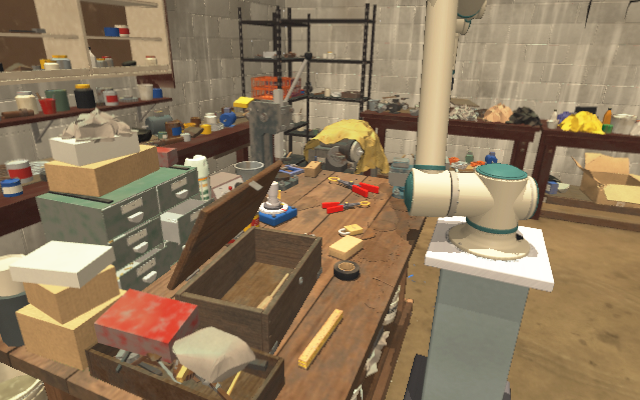

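The top crop shows the blue head at crop (210,180), i.e. image (330,151). Its red mark is at crop (196,228) and the pointer at (222,205). Two pliers show: the small one with its boss at crop (412,402), image (388,215), and the large one with its boss at (652,340), image (456,197). The large one has the ring and handles described at full size, so that is the one meant.

```bash
cat > seg.py <<'E'
from h import *
from scipy import optimize
def blob(p,cond,box,z):
    a=np.asarray(p['pixels']).astype(int);u0,u1,v0,v1=box
    m=np.zeros(a.shape[:2],bool);m[v0:v1,u0:u1]=cond(a)[v0:v1,u0:u1]
    v,u=np.nonzero(m);return np.array([atz(p,x,y,z)[:2] for x,y in zip(u,v)]),m
red=lambda a:(a[...,0]>130)&(a[...,1]<70)&(a[...,2]<70)
yel=lambda a:(a[...,0]>150)&(a[...,1]>140)&(a[...,2]<100)
blue=lambda a:(a[...,2]>120)&(a[...,0]<70)&(a[...,2]-a[...,0]>80)
E
python3 - <<'E'
from seg import *
p=shot('top')
# head
pt,_=blob(p,blue,(300,360,125,180),28)
r=cv2.minAreaRect(pt.astype(np.float32));print('head',r,len(pt))
q,_=blob(p,red,(300,360,125,180),36);print('redmark',q.mean(0),len(q))
q,_=blob(p,yel,(300,360,125,180),44);print('ptr',np.round(q,0).tolist())
# pliers
pts,m=blob(p,red,(425,475,190,245),26)
n,l=cv2.connectedComponents(m.astype(np.uint8))
ends=[]
for i in range(1,n):
    v,u=np.nonzero(l==i)
    if len(v)<20: continue
    P=np.array([atz(p,x,y,26)[:2] for x,y in zip(u,v)]);r=cv2.minAreaRect(P.astype(np.float32))
    print('handle',len(v),P.mean(0),r)
P,m=blob(p,yel,(425,480,155,180),15)
c=cv2.minAreaRect(P.astype(np.float32));print('ring',P.mean(0),c)
P,_=blob(p,yel,(448,465,190,205),26);print('boss',P.mean(0),len(P))
print('cam',ray(p,320,200)[0])
E
```

```text
head ((630.277587890625, 110.46995544433594), (106.25367736816406, 106.62273406982422), 74.95121765136719) 403
redmark [582.31190899 123.76686749] 2
ptr [[622.0, 103.0], [622.0, 100.0], [619.0, 103.0], [610.0, 100.0], [607.0, 100.0], [604.0, 101.0], [604.0, 98.0], [601.0, 98.0]]
handle 112 [ 442.24712476 -204.89876668] ((442.116943359375, -204.75526428222656), (11.674972534179688, 80.31725311279297), 57.148136138916016)
handle 109 [ 422.3416165  -251.56270469] ((422.09478759765625, -251.67088317871094), (11.456643104553223, 81.13664245605469), 75.34503936767578)
ring [ 579.18169939 -293.40057439] ((578.4458618164062, -292.65826416015625), (39.29521179199219, 46.664398193359375), 44.05014419555664)
boss [ 493.14118035 -255.62482731] 9
cam [ 395.26606635  128.25661133 1313.60806552]
```

Call:
servo_tool(xyz=[[13, -9, 0], [26, -17.5, 0], [26, -17.5, 0], [26, -17.5, 0], [26, -17.5, 0], [26, -17.5, 0], [26, -17.5, 0], [26, -17.5, 0]], roll=[0, 0, 0, 0, 0, 0, 0, 0], fingers=-1)

```text
clock: 1.42
tool_pos: [357.5, -325.2, 231.5]
tcp_rot: [-180.0, -0.0, 23.7]
force: [1.6, -0.0, -0.6]
opening: 85.5
gripper_force: 0.0
```

Call:
servo_tool(xyz=[[26, -17.5, 0], [26, -17.5, 0], [26, -17.5, 0], [26, -17.5, 0], [26, -17.5, 0], [26, -17.5, 0], [26, -17.5, 0], [26, -17.5, 0]], roll=[0, 0, 0, 0, 0, 0, 0, 0])

```text
clock: 2.08
tool_pos: [491.1, -113.3, 231.5]
tcp_rot: [-180.0, -0.0, 23.7]
force: [0.2, -1.7, -0.3]
opening: 85.4
gripper_force: 0.0
```

Call:
servo_tool(xyz=[[26, -17.5, 0], [26, -17.5, 0], [26, -17.5, 0], [26, -17.5, 0], [26, -17.5, 0], [26, -17.5, 0], [26, -17.5, 0], [13, -9, 0]], roll=[0, 0, 0, 0, 0, 0, 0, 0])

```text
clock: 2.75
tool_pos: [617.5, 87.0, 231.1]
tcp_rot: [-179.9, -0.1, 23.9]
force: [0.3, 0.0, 1.0]
opening: 85.7
gripper_force: 0.0
```

Call:
servo_tool(xyz=[[6, -5, 10], [8, -7, 20], [8, -7, 25], [0, 0, 25], [0, 0, 8], [0, 0, 0], [0, 0, 0], [0, 0, 0]], roll=[0, 0, 0, 0, 0, 0, 0, 0])

```text
clock: 3.42
tool_pos: [630.0, 108.6, 144.9]
tcp_rot: [179.9, -0.1, 23.7]
force: [1.3, -0.3, 0.1]
opening: 85.1
gripper_force: 0.0
```

```bash
python3 - <<'E'
from h import *
o=env.get_obs();print(o['tool_pos'],o['tcp_rot'],o['joints'])
a=shot('top');b=shot('side')
A=cv2.cvtColor(np.asarray(a['pixels']),cv2.COLOR_RGB2BGR);B=cv2.cvtColor(np.asarray(b['pixels']),cv2.COLOR_RGB2BGR)
r=lambda x:cv2.resize(x,(400,400),interpolation=cv2.INTER_CUBIC)
print(proj(b,(630,110,60)))
cv2.imwrite('pics/c2.png',np.hstack([r(A[110:190,290:370]),r(B[160:240,235:315])]))
E
```

```text
[629.96160878 108.56892404 144.90492636] [ 1.79930697e+02 -1.33677287e-01  2.36646557e+01] [ 3.55678943e+00  2.43512450e+01  8.56935052e+01 -2.03743624e-02
  6.98058962e+01  6.98992229e+01]
(np.float64(272.51040734311397), np.float64(199.16588375208013))
```

View pics/c2.png

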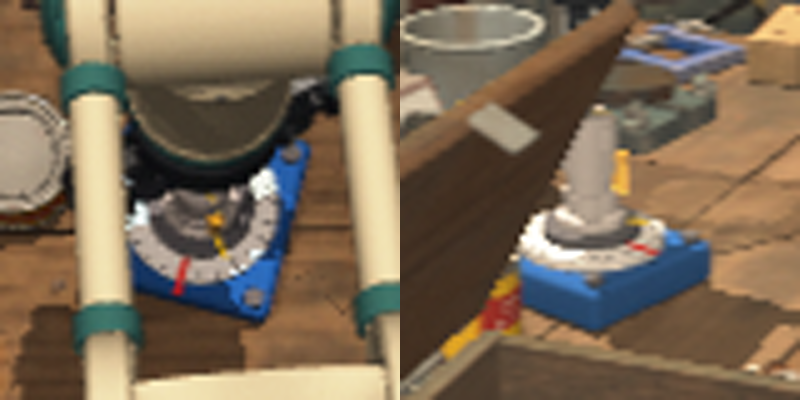

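Call:
servo_tool(xyz=[[0.5, -1.5, 5], [0, 0, 10], [0, 0, 12], [0, 0, 12], [0, 0, 8], [0, 0, 4], [0, 0, 1], [0, 0, 0]], roll=[0, 0, 0, 0, 0, 0, 0, 0])

```text
clock: 4.18
tool_pos: [629.0, 110.8, 91.0]
tcp_rot: [-180.0, 0.0, 23.7]
force: [0.4, -0.4, 0.4]
opening: 85.2
gripper_force: 0.0
```

Call:
servo_tool(xyz=[[0, 0, 0], [0, 0, 0], [0, 0, 0], [0, 0, 0], [0, 0, 0], [0, 0, 0], [0, 0, 0], [0, 0, 0]], roll=[0, 0, 0, 0, 0, 0, 0, 0], fingers=0.1)

```text
clock: 4.85
tool_pos: [629.7, 110.2, 91.7]
tcp_rot: [179.9, -0.1, 23.7]
force: [1.5, -2.1, 2.4]
opening: 38.7
gripper_force: 1.4
```

Call:
servo_tool(xyz=[[0, 0, 0], [0, 0, 0], [0, 0, 0], [0, 0, 0], [0, 0, 0], [0, 0, 0], [0, 0, 0], [0, 0, 0]], roll=[0, 0, 0, 0, 0, 0, 0, 0], fingers=0.6)

```text
clock: 5.52
tool_pos: [630.6, 108.2, 92.5]
tcp_rot: [179.7, -0.1, 23.7]
force: [1.2, -7.7, 5.0]
opening: 32.2
gripper_force: 59.2
```

Call:
servo_tool(xyz=[[0, 1.2, 0], [0, 1, 0], [0, 0, 0], [0, 0, 0], [0, 0, 0], [0, 0, 0], [0, 0, 0], [0, 0, 0]], roll=[0, 0, 3, 7, 7, 7, 7, 4])

```text
clock: 6.18
tool_pos: [630.5, 108.4, 92.5]
tcp_rot: [180.0, -0.1, -11.5]
force: [-0.3, -1.4, 5.3]
opening: 32.5
gripper_force: 59.4
```

Call:
servo_tool(xyz=[[0, 0, 0], [0, 0, 0], [0, 0, 0], [0, 0, 0], [0, 0, 0], [0, 0, 0], [0, 0, 0], [0, 0, 0]], roll=[3, 0, 0, 0, 0, 0, 0, 0])

```text
clock: 6.85
tool_pos: [630.6, 108.4, 92.5]
tcp_rot: [180.0, -0.1, -14.3]
force: [0.6, -1.3, 6.9]
opening: 31.9
gripper_force: 59.4
```

```bash
python3 - <<'E'
from h import *
o=env.get_obs();print(o['tool_pos'],o['tcp_rot'],o['joints'],o['force'])
a=shot('top');b=shot('side')
A=cv2.cvtColor(np.asarray(a['pixels']),cv2.COLOR_RGB2BGR);B=cv2.cvtColor(np.asarray(b['pixels']),cv2.COLOR_RGB2BGR)
r=lambda x:cv2.resize(x,(400,400),interpolation=cv2.INTER_CUBIC)
cv2.imwrite('pics/c3.png',np.hstack([r(A[130:190,300:360]),r(B[160:220,245:305])]))
E
```

```text
[630.56750932 108.40764189  92.49050335] [ 1.79982636e+02 -1.12051111e-01 -1.42880849e+01] [ 3.55709483e+00  2.69176855e+01  8.94741839e+01 -5.68349643e-02
  6.35068030e+01  1.07870505e+02] [ 0.64875593 -1.29469022  6.93085112]
```

View pics/c3.png

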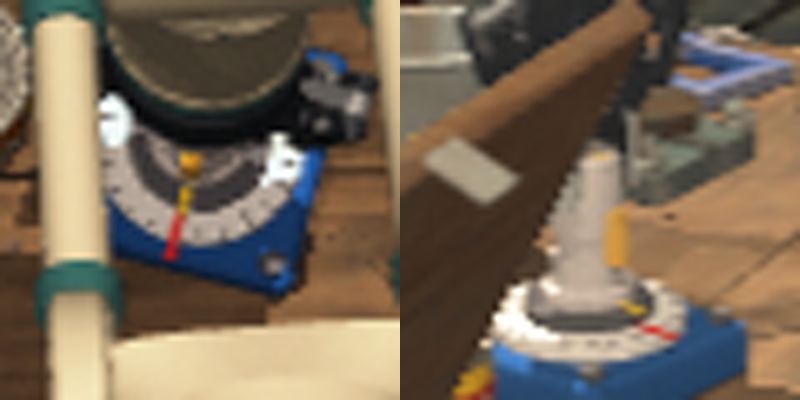

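```bash
python3 - <<'E'
from seg import *
p=shot('top');c=np.array([630.4,109.5])
a=np.asarray(p['pixels']).astype(int)
v,u=np.mgrid[150:175,315:340]; s=a[150:175,315:340]
for n,w,z in(('red',np.clip(s[...,0]-s[...,1]-60,0,None),36),('yel',np.clip(s[...,1]-s[...,2]-50,0,None),44)):
    w=w*(w>15)
    if n=='red': w=w*(s[...,2]<110)*(s[...,1]<110)
    for x,y,k in zip(u[w>0],v[w>0],w[w>0]):
        d=atz(p,x,y,z)[:2]-c
        r=np.hypot(*d);print(n,x,y,k,np.round(r),np.round((np.degrees(np.arctan2(-d[1],-d[0])))+15.05,1))
E
```

```text
red 326 162 35 35.0 -3.5
red 326 163 61 38.0 -2.2
red 327 163 16 37.0 2.1
red 326 164 81 41.0 -1.0
red 325 165 32 45.0 -3.6
red 326 165 74 44.0 0.1
red 325 166 73 47.0 -2.5
red 326 166 19 47.0 1.0
red 325 167 78 50.0 -1.5
red 326 167 18 49.0 1.8
red 325 168 85 53.0 -0.6
yel 327 153 43 12.0 -28.9
yel 328 153 43 10.0 -16.8
yel 329 153 27 9.0 -0.7
yel 327 154 45 14.0 -20.7
yel 328 154 55 13.0 -9.9
yel 329 154 34 12.0 3.1
yel 327 158 40 25.0 -4.7
yel 327 159 71 27.0 -2.7
yel 328 159 25 27.0 3.2
yel 327 160 47 30.0 -1.1
yel 327 161 54 33.0 0.3
```

Call:
servo_tool(xyz=[[0, 0, 0], [0, 0, 0], [0, 0, 0], [0, 0, 0], [0, 0, 0], [0, 0, 0], [0, 0, -5], [0, 0, -10]], roll=[0, 0, 0, 0, 0, 0, 0, 0], fingers=-1)

```text
clock: 7.67
tool_pos: [628.9, 108.6, 105.5]
tcp_rot: [179.9, 0.2, -14.3]
force: [-0.2, 0.3, -0.4]
opening: 85.4
gripper_force: 0.0
```

Call:
servo_tool(xyz=[[0, 0, -20], [0, 0, -20], [0, 0, -20], [-10, 15, 0], [-15, 25, 0], [-15, 25, 0], [-15, 25, 0], [-15, 25, 0]], roll=[0, 0, 0, 0, 0, 0, 0, 0])

```text
clock: 8.33
tool_pos: [533.0, 13.9, 167.4]
tcp_rot: [-180.0, -0.1, -14.3]
force: [-0.2, -1.4, 0.3]
opening: 85.7
gripper_force: 0.0
```

Call:
servo_tool(xyz=[[-3, 32, 0], [-3, 34, 0], [-3, 34, 0], [-3, 34, 0], [-3, 34, 0], [-3, 34, 0], [-3, 34, 0], [-1, 26, 0]], roll=[0, 0, 0, 0, 0, 0, 0, 0])

```text
clock: 9.0
tool_pos: [446.9, -236.4, 167.6]
tcp_rot: [179.9, -0.1, -14.3]
force: [0.7, 1.0, -0.1]
opening: 85.3
gripper_force: 0.0
```

Call:
servo_tool(xyz=[[0, 0, 10], [0, 0, 20], [0, 0, 20], [0, 0, 20], [0, 0, 15], [0, 0, 10], [0, 0, 0], [0, 0, 0]], roll=[3, 4, 2.4, 0, 0, 0, 0, 0])

```text
clock: 9.67
tool_pos: [448.0, -234.0, 71.7]
tcp_rot: [180.0, -0.0, -23.7]
force: [-0.5, 0.2, 0.1]
opening: 85.1
gripper_force: 0.0
```

```bash
python3 - <<'E'
from h import *
o=env.get_obs();print(o['tool_pos'],o['tcp_rot'],o['joints'],o['force'])
a=shot('top');b=shot('side')
A=cv2.cvtColor(np.asarray(a['pixels']),cv2.COLOR_RGB2BGR);B=cv2.cvtColor(np.asarray(b['pixels']),cv2.COLOR_RGB2BGR)
r=lambda x:cv2.resize(x,(400,400),interpolation=cv2.INTER_CUBIC)
print(proj(b,(447,-235,13)))
cv2.imwrite('pics/c4.png',np.hstack([r(A[150:250,410:510]),r(B[130:210,320:400])]))
E
```

```text
[ 448.01840983 -234.0488745    71.72555647] [ 1.79995500e+02 -2.06309616e-02 -2.36898107e+01] [-3.54743639e+01  1.82749582e+01  1.08126889e+02 -2.38648336e-04
  5.35770375e+01  7.82155892e+01] [-0.505802    0.15790127  0.14717741]
(np.float64(360.3820117507174), np.float64(188.1861474884144))
```

View pics/c4.png

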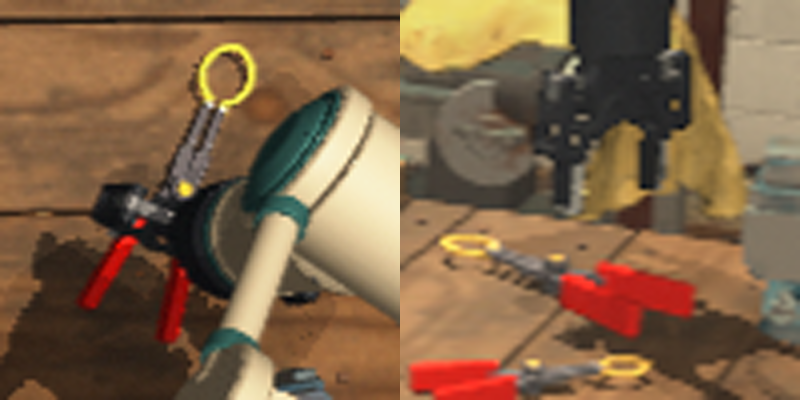

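Call:
servo_tool(xyz=[[0, 0, 10], [0, 0, 16], [0, 0, 16], [0, 0, 12], [0, 0, 8], [0, 0, 4.5], [0, 0, 1], [0, 0, 0]], roll=[0, 0, 0, 0, 0, 0, 0, 0])

```text
clock: 10.43
tool_pos: [447.9, -234.0, 3.9]
tcp_rot: [180.0, -0.0, -23.7]
force: [0.9, 0.3, 0.2]
opening: 85.4
gripper_force: 0.0
```

Call:
servo_tool(xyz=[[0, 0, 0], [0, 0, 0], [0, 0, 0], [0, 0, 0], [0, 0, 0], [0, 0, 0], [0, 0, 0], [0, 0, 0]], roll=[0, 0, 0, 0, 0, 0, 0, 0], fingers=-0.2)

```text
clock: 11.1
tool_pos: [448.2, -234.3, 5.2]
tcp_rot: [180.0, -0.1, -23.7]
force: [-1.3, -0.1, 7.7]
opening: 51.3
gripper_force: 7.9
```

Call:
servo_tool(xyz=[[0, 0, 0], [0, 0, 0], [0, 0, 0], [0, 0, 0], [0, 0, 0], [0, 0, 0], [0, 0, 0], [0, 0, 0]], roll=[0, 0, 0, 0, 0, 0, 0, 0], fingers=0.5)

```text
clock: 11.77
tool_pos: [447.7, -235.3, 6.4]
tcp_rot: [179.8, -0.1, -23.6]
force: [-6.7, -1.8, 17.1]
opening: 36.4
gripper_force: 58.7
```

```bash
python3 - <<'E'
from seg import *
o=env.get_obs();print(o['tool_pos'],o['tcp_rot'],o['force'],o['wrist_torque'],o['opening'])
a=shot('top');b=shot('side')
P,m=blob(a,yel,(425,490,150,185),15)
print('ring',len(P),P.mean(0),cv2.minAreaRect(P.astype(np.float32)))
A=cv2.cvtColor(np.asarray(a['pixels']),cv2.COLOR_RGB2BGR);B=cv2.cvtColor(np.asarray(b['pixels']),cv2.COLOR_RGB2BGR)
r=lambda x:cv2.resize(x,(400,400),interpolation=cv2.INTER_CUBIC)
cv2.imwrite('pics/c5.png',np.hstack([r(A[150:250,410:510]),r(B[140:210,325:395])]))
E
```

```text
[ 447.67578908 -235.29472434    6.41360713] [ 1.79838860e+02 -1.25472997e-01 -2.35666305e+01] [-6.74729938 -1.76819974 17.13393098] [-0.33740997  0.86412781  0.18942943] 36.4024169489401
ring 89 [ 581.25922072 -292.05542558] ((578.7318725585938, -292.1577453613281), (51.44603729248047, 43.782081604003906), 65.22071075439453)
```

View pics/c5.png

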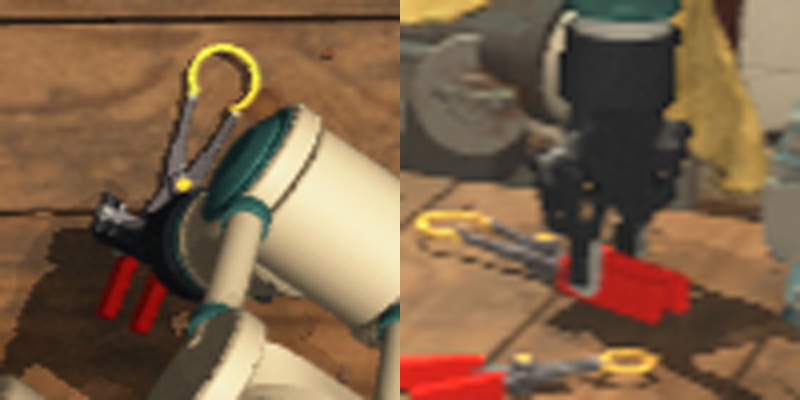

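Call:
servo_tool(xyz=[[0, 0, -5], [0, 0, -12], [0, 0, -24], [0, 0, -30], [0, 0, -30], [0, 0, -30], [0, 0, -20], [0, 0, -8]], roll=[0, 0, 0, 0, 0, 0, 0, 0])

```text
clock: 12.53
tool_pos: [449.1, -234.6, 166.0]
tcp_rot: [179.9, -0.3, -23.7]
force: [-0.3, -0.8, -2.9]
opening: 35.4
gripper_force: 60.8
```

```bash
python3 - <<'E'
from seg import *
o=env.get_obs();print(o['tool_pos'],o['tcp_rot'],o['force'],o['wrist_torque'],o['opening'])
p=shot('top','top6.png');s=shot('side')
for q in (p,s):
    for b in env.boxes_of('tool_chest',q)[:2]: print(b['centre'],b['conf'],proj(q,b['centre']))
P,m=blob(p,yel,(425,520,120,200),o['tool_pos'][2]+6.6)
f=optimize.least_squares(lambda c:np.hypot(*(P-c[:2]).T)-c[2],[*P.mean(0),23],loss='soft_l1');print('ring',len(P),f.x)
t=np.radians(o['tcp_rot'][2]);print('pred',o['tool_pos'][:2]+139.4*np.array([np.cos(t),np.sin(t)]))
A=cv2.imread('pics/top6.png');cv2.imwrite('pics/c6.png',cv2.resize(A[100:300,100:400],(750,500)))
E
```

```text
[ 449.09998559 -234.62605364  166.02740422] [179.94628344  -0.3327284  -23.69239123] [-0.27570367 -0.78011231 -2.93156903] [-0.02373007  0.02655406  0.04233081] 35.43573869800986
ring 441 [ 620.38139742 -318.32666863   54.41969204]
pred [ 576.75079085 -290.64062242]
```

View pics/c6.png

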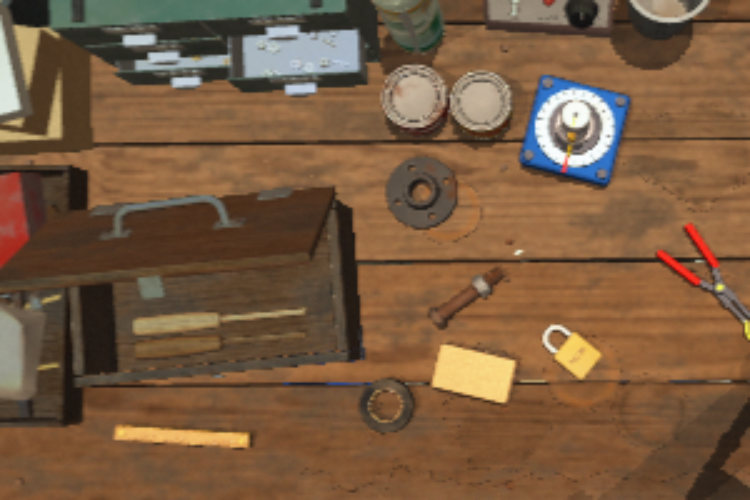

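Call:
servo_tool(xyz=[[-3, -10, 0], [-6, -20, 0], [-8, -27, 0], [-8, -27, 0], [-8, -27, 0], [-8, -27, 0], [-8, -27, 0], [-8, -27, 0]], roll=[0, 0, 0, 0, 0, 0, 0, 0])

```text
clock: 13.4
tool_pos: [471.2, -32.8, 161.0]
tcp_rot: [180.0, 0.2, -23.7]
force: [0.5, -0.6, -2.7]
opening: 35.8
gripper_force: 60.9
```

Call:
servo_tool(xyz=[[-8, -27, 0], [-8, -27, 0], [-8, -27, 0], [-8, -27, 0], [-8, -27, 0], [-8, -27, 0], [-5, -15, 0], [0, 0, 0]], roll=[0, 0, 0, 0, 0, 0, 0, 0])

```text
clock: 14.07
tool_pos: [494.0, 152.0, 160.9]
tcp_rot: [-180.0, 0.2, -23.5]
force: [0.6, -0.7, -3.2]
opening: 35.5
gripper_force: 60.9
```

Call:
servo_tool(xyz=[[0, 0, 0], [0, 0, 0], [0, 0, 0], [0, 0, 0], [0, 0, 0], [0, 0, 0], [0, 0, 0], [0, 0, 0]], roll=[-2, -3, -2.7, -1, 0, 0, 0, 0])

```text
clock: 14.73
tool_pos: [495.1, 148.0, 162.6]
tcp_rot: [180.0, 0.0, -15.0]
force: [0.2, -0.2, -2.9]
opening: 35.6
gripper_force: 60.9
```

```bash
cat > m.py <<'E'
from seg import *
import sys
o=env.get_obs();T=o['tool_pos'];print(T,o['tcp_rot'],o['force'],o['wrist_torque'],o['opening'])
t=np.radians(o['tcp_rot'][2]);print('pred',T[:2]+139.4*np.array([np.cos(t),np.sin(t)]))
p=shot('top');s=shot('side')
z=T[2]+6.6
c=proj(p,[630,109,z]);b=[int(c[0])-22,int(c[0])+22,int(c[1])-22,int(c[1])+22]
P,m=blob(p,yel,b,z+2)
d=np.hypot(*(P-np.array([630,109])).T);P=P[(d>17)&(d<32)]
f=optimize.least_squares(lambda c:np.hypot(*(P-c[:2]).T)-c[2],[630,109,23],loss='soft_l1');print('ring img',len(P),f.x)
A=cv2.cvtColor(np.asarray(p['pixels']),cv2.COLOR_RGB2BGR);B=cv2.cvtColor(np.asarray(s['pixels']),cv2.COLOR_RGB2BGR)
r=lambda x:cv2.resize(x,(400,400),interpolation=cv2.INTER_CUBIC)
x,y=map(int,c);X,Y=map(int,proj(s,[600,109,z-30]))
print(x,y,X,Y,'axle top px',proj(p,[630.6,108.4,115]),proj(s,[630.6,108.4,115]))
cv2.imwrite('pics/'+sys.argv[1],np.hstack([r(A[y-35:y+35,x-35:x+35]),r(B[Y-35:Y+35,X-35:X+35])]))
E
python3 m.py c7.png
```

```text
[495.11316112 148.04044635 162.60288038] [ 1.79986097e+02  1.63954218e-02 -1.50331316e+01] [ 0.22462168 -0.15088269 -2.85454521] [0.01681143 0.01484463 0.01109383] 35.63861051713528
pred [629.74233569 111.88321532]
ring img 41 [630.37186837 111.35033064  23.29369234]
330 141 280 176 axle top px (np.float64(330.5508824319182), np.float64(145.22943747787784)) (np.float64(272.17599224550577), np.float64(182.31822593914254))
```

View pics/c7.png

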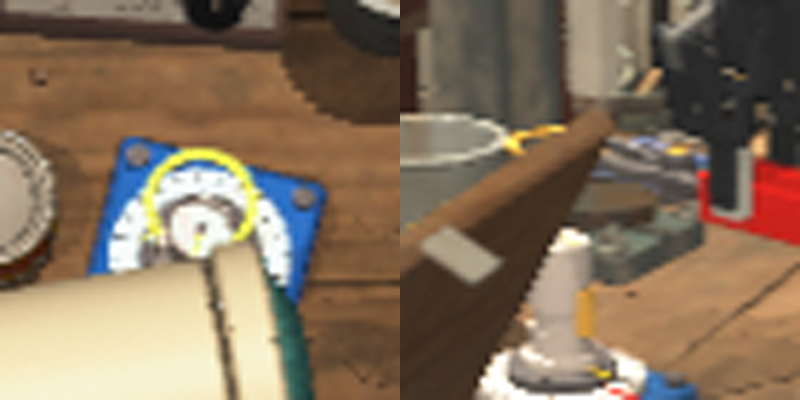

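Call:
servo_tool(xyz=[[0.5, 1.1, 5], [0.6, 1.2, 8], [0, 0, 10], [0, 0, 10], [0, 0, 7], [0, 0, 4], [0, 0, 2], [0, 0, 0]], roll=[0, 0, 0, 0, 0, 0, 0, 0])

```text
clock: 15.5
tool_pos: [495.4, 145.7, 116.1]
tcp_rot: [180.0, 0.1, -15.0]
force: [0.0, -0.1, -2.8]
opening: 35.8
gripper_force: 60.9
```

```bash
cat >> m.py <<'E'
q=cv2.cvtColor(cv2.imread('pics/top6.png'),cv2.COLOR_BGR2GRAY).astype(int)
for nm,im in(('top6',q),('now',cv2.cvtColor(A,cv2.COLOR_BGR2GRAY).astype(int))):
    cx,cy=330,146
    print(nm);print(im[cy-9:cy+10,cx-9:cx+10])
E
python3 m.py c8.png
```

```text
[495.42537823 145.69010653 116.0893376 ] [ 1.79966526e+02  6.00867053e-02 -1.49860642e+01] [ 0.0065025  -0.09747385 -2.82931641] [0.03711512 0.05714664 0.00650465] 35.76925281202407
pred [630.08420985 109.64348302]
ring img 51 [629.86127339 109.28664799  23.35905622]
330 144 281 190 axle top px (np.float64(330.5508824319182), np.float64(145.22943747787784)) (np.float64(272.17599224550577), np.float64(182.31822593914254))
top6
[[111 184 247 251 208 220 249 251 209 244 251 251 220 245 251 251 199 119
  109]
 [246 220 245 251 251 251 251 251 251 251 251 240 233 248 251 240 185 225
  156]
 [251 221 224 248 251 251 251 251 242 226 247 251 251 251 251 240 248 251
  251]
 [251 251 251 251 229 209 146 145 225 233 216 154 166 211 247 251 251 251
  240]
 [251 251 218 177 143 133 236 249 250 250 250 249 222 134 137 238 248 249
  239]
 [251 229 158 132 139 240 250 250 250 250 251 251 250 228 137 140 199 243
  248]
 [228 157 130 118 224 248 250 250 250 251 251 250 250 250 190 109 115 194
  244]
 [174 127 129 131 242 250 250 250 250 242 248 250 251 250 236 154 107 179
  243]
 [147 132 157 145 242 
[... 1713 characters left out ...]
 249 235 241 248 249 249 249 216 180 134 222
  222]
 [179 226 218 128 202 244 249 249 228 244 249 249 249 245 160 193 213 228
  188]
 [130 223 231 160  88 207 246 247 238 248 249 249 239 168  89 202 231 222
  152]
 [200 237 212 129  82  97 171 231 240 248 241 229 158  83  89 220 230 188
  120]
 [181 178 136 131  90  73  73  95 118 123 114  82  68 147 223 230 209 134
  106]
 [ 96 116  87 102 113  83  85  83  76  75  71  69 107 195 216 200 136 125
  118]
 [100 115 117 142 126 111 167 147 133  93  68  76 133 147 152 155 160 162
  143]
 [114 115  98 138 153 100 159 160 132 110  94 101 148 170 174 175 175 178
  172]
 [108 117  72  93 141 137  91 125 145 103  79  94 142 180 187 188 190 192
  190]]
```

View pics/c8.png

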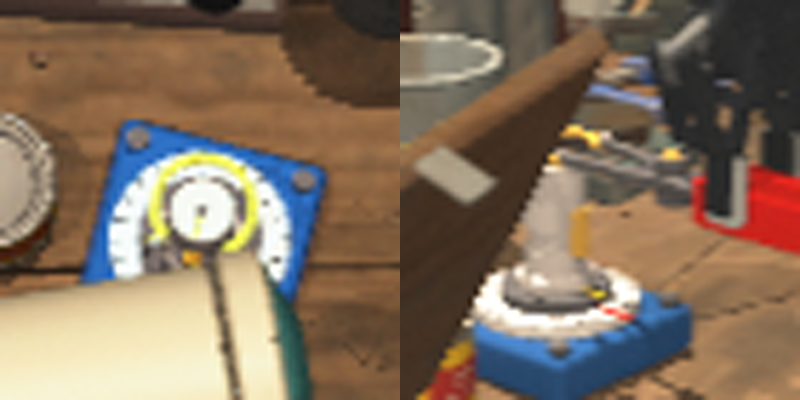

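Call:
servo_tool(xyz=[[0, 0, 2], [0, 0, 4], [0, 0, 5], [0, 0, 5], [0, 0, 4], [0, 0, 3], [0, 0, 2], [0, 0, 0]], roll=[0, 0, 0, 0, 0, 0, 0, 0])

```text
clock: 16.27
tool_pos: [495.4, 145.6, 91.1]
tcp_rot: [180.0, 0.1, -15.0]
force: [0.2, -0.3, -3.5]
opening: 35.5
gripper_force: 60.9
```

```bash
cat > k.py <<'E'
from seg import *
o=env.get_obs();T=o['tool_pos'];print(T,o['tcp_rot'],o['force'],o['wrist_torque'],o['opening'])
t=np.radians(o['tcp_rot'][2]);u=np.array([np.cos(t),np.sin(t)])
print('pred',T[:2]+139.4*u)
s=shot('side');b=np.r_[T[:2]+52*u,T[2]+19.6]
x,y=proj(s,b);print('boss pred',x,y,'5mm up',proj(s,b+[0,0,5]))
Y,X=np.mgrid[int(y)-7:int(y)+8,int(x)-8:int(x)+9];a=np.asarray(s['pixels']).astype(int)[Y,X]
m=(a[...,0]-a[...,2]>90)&(a[...,1]>110)
print('boss img',X[m].mean(),Y[m].mean(),m.sum(), X[m].min(),X[m].max(),Y[m].min(),Y[m].max())
p=shot('top');z=T[2]+6.6
c=proj(p,[630,109,z]);P,m=blob(p,yel,[int(c[0])-22,int(c[0])+22,int(c[1])-22,int(c[1])+22],z+2)
d=np.hypot(*(P-np.array([630,109])).T);P=P[(d>18)&(d<30)]
f=optimize.least_squares(lambda c:np.hypot(*(P-c[:2]).T)-c[2],[630,109,23],loss='soft_l1');print('ring img',len(P),f.x)
E
python3 k.py
```

```text
[495.37916914 145.64023129  91.14742424] [ 1.79968729e+02  5.87319416e-02 -1.49922543e+01] [ 0.2282336  -0.29499788 -3.45006658] [0.00396692 0.02318787 0.00951619] 35.451644830027085
pred [630.0341056  109.57905985]
boss pred 293.6679096441634 190.1050042553117 5mm up (np.float64(293.6614207355028), np.float64(188.51191005922638))
boss img 293.2857142857143 189.57142857142858 7 292 295 189 190
ring img 60 [629.77824346 109.58654781  22.98789636]
```

Call:
servo_tool(xyz=[[0, 0, 2], [0, 0, 4], [0, 0, 5], [0, 0, 5], [0, 0, 5], [0, 0, 3], [0, 0, 2], [0, 0, 0]], roll=[0, 0, 0, 0, 0, 0, 0, 0])

```text
clock: 17.03
tool_pos: [495.3, 145.6, 65.1]
tcp_rot: [180.0, 0.1, -15.0]
force: [-0.3, 0.3, -3.3]
opening: 35.3
gripper_force: 60.9
```

Call:
servo_tool(xyz=[[0, 0, 0], [0, 0, 0], [0, 0, 0], [0, 0, 0], [0, 0, 0], [0, 0, 0], [0, 0, 0], [0, 0, 0]], roll=[0, 0, 0, 0, 0, 0, 0, 0])

```text
clock: 17.7
tool_pos: [495.8, 145.7, 65.8]
tcp_rot: [180.0, -0.0, -15.0]
force: [-0.8, -0.4, -2.8]
opening: 35.5
gripper_force: 60.8
```

```bash
python3 k.py; sed -i 's/^q=cv2.*//;/^for nm/,$d' m.py; python3 m.py c9.png|tail -3
```

```text
[495.75099627 145.70951504  65.8216488 ] [ 1.79998474e+02 -8.92850442e-03 -1.49896206e+01] [-0.78524939 -0.37225437 -2.81906674] [ 0.00720294  0.07158629 -0.05818139] 35.49743015634791
pred [630.4075902  109.65453326]
boss pred 293.5770548113652 198.08740675988886 5mm up (np.float64(293.57053425118767), np.float64(196.51912809094617))
boss img 291.85714285714283 196.57142857142858 7 285 294 191 198
ring img 43 [630.18742392 109.3475883   23.57484017]
pred [630.40044863 109.62118883]
ring img 50 [630.30728056 109.3146121   23.55280204]
330 148 281 205 axle top px (np.float64(330.5508824319182), np.float64(145.22943747787784)) (np.float64(272.17599224550577), np.float64(182.31822593914254))
```

View pics/c9.png

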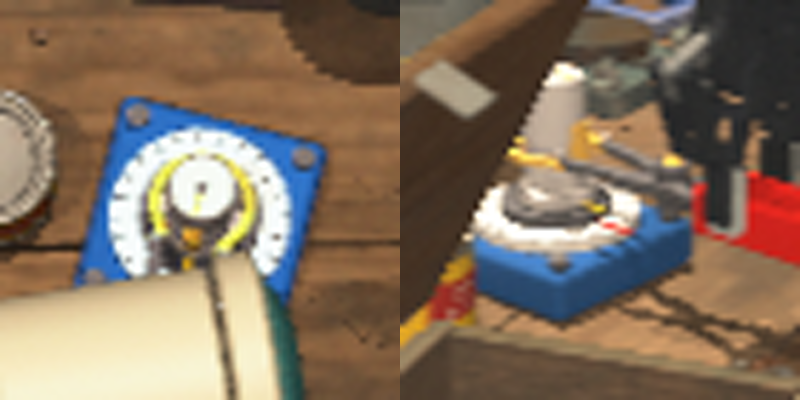

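The ring sits around the axle with the key in its opening. The only force on the tool is the pliers' weight (about 2.8 N), and the ring height works out at about 72 mm.

```bash
python3 -c "
from cell import env
print(env.job_done())"
```

```text
the job is handed in; nothing more can be done
None
```

The job is handed in (no verdict came back): the axle is turned to zero within about 1° and released, and the squeezed pliers hold the spread ring level at the groove, about 72 mm up, with the key in its opening and no sign of contact with the axle, at 17.7 s of the 54 s allowed.

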